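# Sort the stray samples into the retention trays

### The job

A sample bottle and a sample carton are still standing out on the steel bench: sort them into the two low metal trays. Put the brass-capped amber bottle into the tray that already holds bottles like it, and the carton into the tray that already holds cartons like it; set each down upright on the tray floor in the free space, without dropping it.

Things in the scene. Friction and masses are not known exactly. Their poses are not given: they have to be found in the camera images.
- bottle_mid (a point): Centre, half-way up, of the stray bottle: round amber glass bottle with narrow neck, brass screw cap and paper label, 44 mm diameter, 80 mm high (straight-sided to 45 mm), 85 to 145 g, upright on the bench between the trays. The point is 40 mm above its foot, z up. The amber jar with a wide glass stopper is not it and has no part in the job.
- carton_mid (a point): Centre, half-way up, of the stray carton: a rigid brown cardboard medicine carton with dark printed panels, 56 mm along its x, 38 mm along its y, 70 mm high, 55 to 115 g, standing upright on the bench between the trays. Point 35 mm above its foot. The flat white and grey plastic box at the back is not it.
- bottle_tray: The bottle tray: low open aluminium tray fixed to the bench, left or right, 240 mm (its x) x 160 mm (its y) outside, 30 mm high, walls and floor 5 mm; the other tray is alike. Two brass-capped amber bottles already stand in it side by side, centred 75 mm from its middle towards +x (away from the robot); the -x half, nearer the robot, is free. Origin: centre of its underside, z up.
- carton_tray: The carton tray: low open aluminium tray fixed to the bench, left or right, 240 mm (its x) x 160 mm (its y) outside, 30 mm high, walls and floor 5 mm; the other tray is alike. Two cartons, like the stray one, already stand in it side by side, centred 75 mm from its middle towards +x (away from the robot); the -x half, nearer the robot, is free. Origin: centre of its underside, z up.
There are look-alikes about, which are no part of the job. Leave any blue or turquoise look-alike of the part that bears bottle_mid alone.

How it is judged:
By the outcome, as a careful person would: the job done as asked, in the order asked, and still so for the second after the job is handed in, with the robot touching nothing.
It also fails if it takes over 58 s, if anything falls off the work surface, if the arm or the gripper's body presses on something with over 40 N, if the wrist force passes 120 N, or if a joint passes its speed limit or range.

### The arm

A 6-joint arm with a two-finger parallel gripper is mounted at the origin on the work surface. World frame = base frame: x ahead of the robot, y to its left, z up, the work surface at z = 0. Lengths are in m, angles in degrees, forces in N, time in s.
With the tool pointing down it reaches from about 0.3 to 0.75 m from the base axis. Payload 8.5 kg.
Tool frame: the origin (TCP) lies at the very end of the fingers, on their centre line; the grasp point (between the pads) lies 19 mm behind it; z points along the fingers, y is the line along which they close (so a half turn about z gives the same grasp; the last joint's range is limited). The gripper opens to 85 mm and grips with 20 to 120 N. Pads are 22 mm wide; open, the fingers measure 114 mm over their backs; the gripper's body (76 mm by 85 mm) begins 54 mm behind the grasp point. The pads swing forward as they close: fully open they stand 13 mm farther back than shut.
Start: joints at [-78.283, 21.807, 74.336, -0, 83.858, -12.336], TCP at [0.224, -0.502, 0.231] pointing down, gripper open.
Joint ranges: [-178.18, 178.18], [-50.72, 133.34], [12.68, 142.11], [-81.47, 261.47], [9.98, 163.14], [-165.26, 165.26]. Speed limits (degrees/s): [136.94, 136.94, 180, 180, 180, 180].

### API

Orientations are given as a 3x3 rotation matrix whose columns are the frame's x, y, z axes.
In Python, from rig import env gives the robot as it stands.
- The arm moves only by the tool move_arm, never from a script. Its argument "plan" is a list of rows, each a list of 7 numbers: the turn, a rotation vector about the tool's x, y, z in degrees, then the shift along the tool's x, y, z in cm, then the gripper command: -1 is shut, 1 is fully open, values between are in proportion. In form: [[ax, ay, az, tx, ty, tz, jaw], ...]. A call has 1 to 5 rows; each row is the pose to reach, as a shift and turn from the pose commanded when the call began, along the tool's axes at that moment; what a row does not reach only later rows make up. A row lasts 1/10 s, in which the tool goes at most 50 mm and 8.59 degrees, less where a joint would pass 70% of its speed; a pose out of reach is approached as far as the arm can. A call with a gripper value outside its range is refused whole. The fingers move at their own pace and stop on an object; "squeeze" is the grip in N (left out, the last holds). Time passes only in rows, so rows that repeat a pose let the fingers close. It gives the time, the measured TCP pose, the force, the opening and the grip force at its end, in the units of the state.
- env.observe(): the state, without advancing time (a new reading comes with each control period).
- env.get_image(name): name is "scene" or "top" or "wrist"; returns a dict with "color" (400x640x3 uint8, red, green, blue), "fov_y" (degrees; the focal length in pixels is half the picture's height over the tangent of half this angle, whatever the lens; pixels are square), "cx", "cy" (the principal point, pixels), "R" (3x3) and "t" (3): a world point X has camera coordinates R X + t. Camera axes: x right, y down, z forward; pixel columns grow to the right and rows downward; lengths in m; the calibration is good to about 2 mm. A picture is of the moment at which its call begins. There is no depth.
- env.close_job(): hands the job in; it is judged then, once.
Trained networks look in a picture, given as the dict that the camera call returned (one of the last four; its "shot" number tells which), for a name from the list of things; names that differ only in an ending like _2 or _b are one class to them, and where a whole thing is asked for, a point or a joint stands for the part that bears it (a point fixed in the world has none). Each returns a list of dicts, best first, with "conf" (0 to 1); they miss things now and then, are a little off and sometimes report something else, mostly with a low value. They report only what shows in the picture. A call takes as long as a camera call. They do not tell look-alikes from the thing itself.
- env.outline_of(target, picture): "mask" (400x640 bool, what is visible of it) and "bbox" ([centre column, centre row, width, height] in pixels, round what is visible of it).
- env.tip_of(target, picture): "pixel" ([column, row] in pixels: a listed point, or the origin of a listed thing).
The state is a dict: "time_s": time; "q": joint angles; "qvel": joint speeds; "joint_efforts": joint torques, N m; "position": TCP position; "tool_rot": TCP orientation; "ft_force": force on the tool from outside, world axes, zero at the start; "wrist_torque": the same for the moment, N m; "grip_width": finger opening in m; "gripper_force": force on a finger pad.
Only numpy, scipy, OpenCV 4.12 (cv2) and the standard library are available. Lean on these libraries where they do the work, as an engineer would, in place of code of your own. Each camera call takes 0.05 s, during which the arm holds its last target. There are 200 camera calls.

## Working session

There is one attempt and no reset: what is moved stays moved. The work goes in short steps, Python scripts to look and compute and a tool call to move; the robot and the scene stay as the last step left them, time stands still between calls to the robot, and variables do not carry over. Pictures are saved under pics/ and viewed, at most 10 in all, crops included, and the job is handed in when it is done.

Besides the shell and the picture viewer there is one more tool, called after "Request:" as a command line: name --pt "numbers of a row" for each row, then --argument value for the rest. move_arm: Moves the arm, as the interface text tells. Its arguments: {"type":"object","properties":{"plan":{"type":"array"},"squeeze":{"type":"number"}},"required":["plan"]}

```bash
mkdir -p pics
cat > h.py <<'E'
import numpy as np, cv2
from rig import env
def ray(p,px):
    f=p["color"].shape[0]/2/np.tan(np.radians(p["fov_y"]/2))
    R=np.array(p["R"]);t=np.array(p["t"])
    return -R.T@t, R.T@np.array([(px[0]-p["cx"])/f,(px[1]-p["cy"])/f,1])
def onz(p,px,z):
    o,d=ray(p,px); return o+d*(z-o[2])/d[2]
def proj(p,X):
    f=p["color"].shape[0]/2/np.tan(np.radians(p["fov_y"]/2))
    c=np.array(p["R"])@X+np.array(p["t"]); return np.array([p["cx"]+f*c[0]/c[2],p["cy"]+f*c[1]/c[2]])
def save(p,n,crop=None,s=1):
    im=p["color"][:,:,::-1]
    if crop: im=im[crop[1]:crop[3],crop[0]:crop[2]]
    cv2.imwrite("pics/"+n,cv2.resize(im,None,fx=s,fy=s,interpolation=cv2.INTER_CUBIC))
E
python3 - <<'E'
from h import *
np.set_printoptions(precision=3,suppress=True)
Z=dict(bottle_mid=.04,carton_mid=.035,bottle_tray=0,carton_tray=0)
for c in ("top","scene"):
    p=env.get_image(c); save(p,c+"1.png")
    o,_=ray(p,(0,0)); print(c,o)
    for n,z in Z.items():
        for d in env.tip_of(n,p): print(n,np.round(d["conf"],2),np.round(d["pixel"]),onz(p,d["pixel"],z))
        for d in env.outline_of(n,p): print("  out",np.round(d["conf"],2),np.round(d["bbox"]))
s=env.observe();print(s["position"],s["tool_rot"],s["time_s"])
E
```

```text
top [0.476 0.007 1.237]
bottle_mid 0.7 [314. 249.] [0.449 0.004 0.04 ]
bottle_mid 0.56 [358. 207.] [ 0.549 -0.102  0.04 ]
bottle_mid 0.53 [352. 238.] [ 0.474 -0.088  0.04 ]
  out 0.77 [358. 207.  21.  21.]
  out 0.64 [314. 249.  15.  15.]
  out 0.59 [351. 242.  22.  22.]
carton_mid 0.72 [272. 228.] [0.501 0.105 0.035]
  out 0.71 [272. 228.  22.  30.]
bottle_tray 0.93 [189. 206.] [0.557 0.311 0.   ]
  out 0.6 [187. 207.  71. 105.]
carton_tray 0.91 [436. 209.] [ 0.547 -0.302  0.   ]
  out 0.77 [439. 208.  81. 110.]
scene [ 1.364 -0.124  0.75 ]
bottle_mid 0.72 [276. 202.] [ 0.544 -0.087  0.04 ]
bottle_mid 0.68 [312. 172.] [0.445 0.014 0.04 ]
bottle_mid 0.58 [275. 187.] [ 0.488 -0.082  0.04 ]
  out 0.88 [273. 207.  15.  37.]
  out 0.85 [309. 173.  15.  35.]
  out 0.8 [272. 184.   9.  27.]
carton_mid 0.7 [353. 184.] [0.499 0.105 0.035]
  out 0.9 [353. 182.  14.  35.]
  out 0.29 [272. 184.  19.  24.]
bottle_tray 0.79 [442. 201.] [0.557 0.317 0.   ]
  out 0.84 [446. 199. 102.  81.]
carton_tray 0.89 [186. 228.] [ 0.555 -0.295 -0.   ]
  out 0.86 [183. 224. 101.  83.]
[ 0.224 -0.502  0.231] [[ 0.913  0.408  0.   ]
 [ 0.408 -0.913 -0.   ]
 [-0.     0.    -1.   ]] 0.9
```

View pics/top1.png

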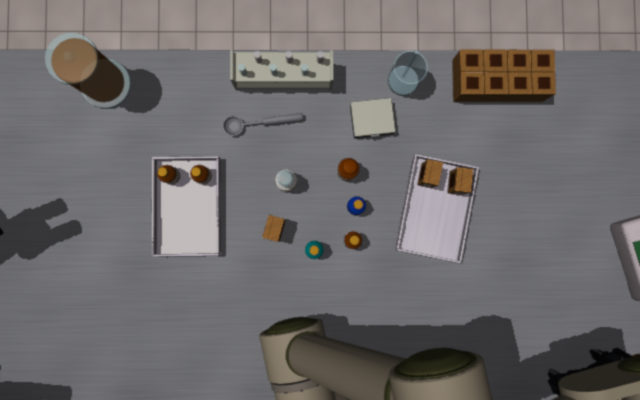

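View pics/scene1.png

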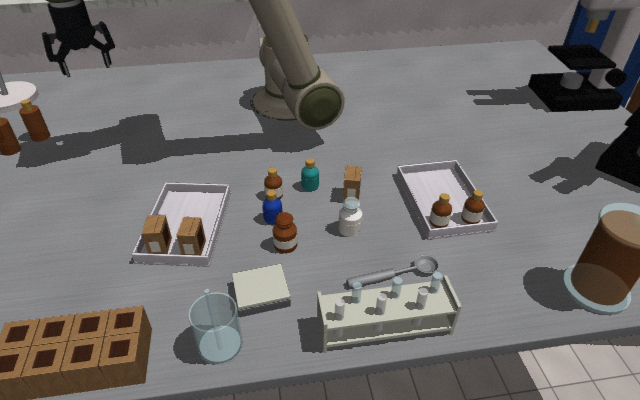

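The image candidates for the stray bottle in the top view are amber with brass cap (353,241), blue (357,206), teal (314,249) and the amber jar with wide stopper (348,168). The amber one at (353,241) fits: brass cap, amber glass. I'll confirm it in a crop.

Run:
```python
from h import *
np.set_printoptions(precision=4,suppress=True)
t=env.get_image("top"); s=env.get_image("scene")
a=cv2.resize(t["color"][150:270,255:375],(480,480),interpolation=cv2.INTER_CUBIC)
b=cv2.resize(s["color"][150:255,250:320],(320,480),interpolation=cv2.INTER_CUBIC)
cv2.imwrite("pics/crop1.png",np.hstack([a,b])[:,:,::-1])
def tri(A,B):
    M=[];v=[]
    for o,d in (A,B):
        d=d/np.linalg.norm(d);P=np.eye(3)-np.outer(d,d);M.append(P);v.append(P@o)
    return np.linalg.lstsq(np.vstack(M),np.hstack(v),rcond=None)[0]
for n in ("bottle_mid","carton_mid","bottle_tray","carton_tray"):
    for d in env.tip_of(n,t):
        for e in env.tip_of(n,s):
            X=tri(ray(t,d["pixel"]),ray(s,e["pixel"]))
            r=np.linalg.norm(proj(t,X)-d["pixel"])+np.linalg.norm(proj(s,X)-e["pixel"])
            if r<4: print(n,np.round(d["pixel"]),X,r)
    if "tray" in n or "carton" in n:
        m=env.outline_of(n,t)[0]["mask"]
        c=max(cv2.findContours(m.astype(np.uint8),0,2)[0],key=cv2.contourArea)
        z=.03 if "tray" in n else .07
        w=np.array([onz(t,q,z)[:2] for q in cv2.boxPoints(cv2.minAreaRect(c))])
        e=np.roll(w,-1,0)-w
        print(n,"ctr",w.mean(0),"edges",np.linalg.norm(e[:2],axis=1),np.degrees(np.arctan2(e[:2,1],e[:2,0])))
```

```text
bottle_mid [315. 250.] [0.448  0.0032 0.0488] 1.9135121337771248
bottle_mid [350. 238.] [ 0.4738 -0.0829  0.0392] 1.0516187294415873
bottle_mid [350. 238.] [ 0.4738 -0.0866 -0.0307] 0.17916368001947472
carton_mid ctr [0.4994 0.0968] edges [0.0578 0.0445] [ -15.9208 -106.255 ]
bottle_tray [189. 205.] [0.5592 0.3135 0.0028] 1.8554266703076576
bottle_tray ctr [0.5547 0.31  ] edges [0.1659 0.2414] [ -90.1327 -179.7217]
carton_tray [434. 208.] [ 0.5483 -0.2987  0.0036] 3.1315822252043675
carton_tray ctr [ 0.547  -0.2953] edges [0.2408 0.1683] [ -12.1253 -101.5015]
```

View pics/crop1.png

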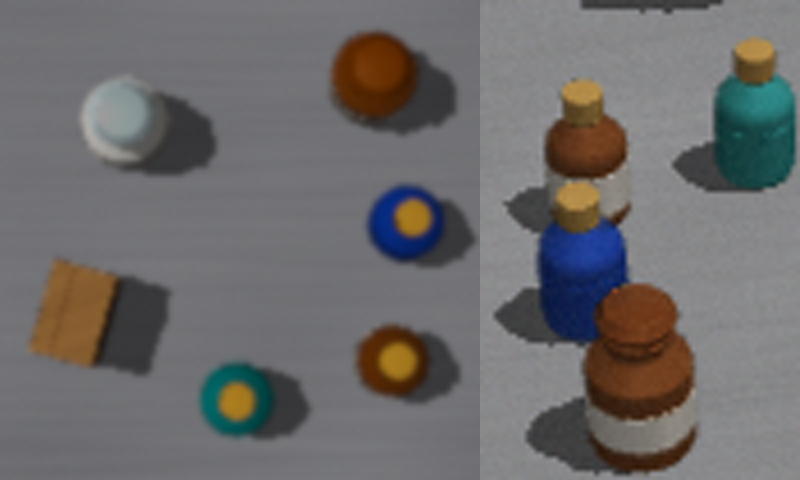

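The crop confirms it: the amber bottle with brass cap and paper label is at about top px (353,241). The blue, teal and wide-stopper jar are different objects. The bottle is near (0.469,-0.090) and the carton near (0.50,0.10).

Request:
move_arm --pt "0 0 -6 4 -2.8 0 1" --pt "0 0 -12 8 -5.6 0 1" --pt "0 0 -18 12 -8.4 0 1" --pt "0 0 -24 16 -11.2 0 1" --pt "0 0 -26 19.6 -13.8 0 1"

```text
time_s: 2.15
position: [0.3476, -0.2944, 0.2315]
tool_rot: [[0.639, 0.769, 0.0], [0.769, -0.639, -0.0], [0.0, 0.0, -1.0]]
ft_force: [0.6, -0.1, -0.2]
grip_width: 0.0849
gripper_force: 0.0
```

Request:
move_arm --pt "0 0 0 4.7 -0.7 0 1" --pt "0 0 0 9.4 -1.5 0 1" --pt "0 0 0 14.1 -2.2 0 1" --pt "0 0 0 18.8 -3.0 0 1" --pt "0 0 0 23.5 -3.7 0 1"

```text
time_s: 2.65
position: [0.4701, -0.0905, 0.2316]
tool_rot: [[0.642, 0.767, 0.001], [0.767, -0.642, -0.0], [0.0, 0.001, -1.0]]
ft_force: [0.3, -0.4, 0.3]
grip_width: 0.0852
gripper_force: 0.0
```

```bash
cat >> h.py <<'E'
def rel(X,yaw=None):
    """shift (cm, tool axes) to put TCP at X; turn about tool z to give the closing line heading yaw"""
    s=env.observe();R=np.array(s["tool_rot"]);d=R.T@(np.array(X)-s["position"])*100
    h=np.degrees(np.arctan2(R[1,1],R[0,1]));a=None if yaw is None else -((yaw-h+90)%180-90)
    return np.round(d,2),a,h,s["q"][5],s["time_s"]
E
python3 - <<'E'
from h import *
np.set_printoptions(precision=4,suppress=True)
p=env.get_image("wrist");save(p,"w1.png")
print(ray(p,(0,0))[0],np.array(p["R"]))
for n,z in (("bottle_mid",.04),("carton_mid",.035)):
  for d in env.tip_of(n,p): print(n,d["conf"],d["pixel"],onz(p,d["pixel"],z))
  for d in env.outline_of(n,p): print(d["conf"],np.round(d["bbox"]))
print(rel([.469,-.09,.012]))
E
```

```text
[ 0.516  -0.0334  0.3748] [[ 0.7662 -0.6426  0.0008]
 [-0.615  -0.7329  0.2911]
 [-0.1865 -0.2235 -0.9567]]
bottle_mid 0.95 [319.5, 172.9] [ 0.4655 -0.0881  0.04  ]
bottle_mid 0.86 [388.2, 128.1] [ 0.5496 -0.0975  0.04  ]
bottle_mid 0.69 [242.2, 117.9] [0.4422 0.0058 0.04  ]
0.84 [246. 117.  54.  45.]
0.82 [320. 171.  42.  48.]
0.78 [386. 126.  50.  42.]
0.89 [215.  18.  87.  33.]
(array([ 0.19, -0.19, 21.93]), None, np.float64(-39.92019812313278), np.float64(14.54994078737431), 2.9)
```

View pics/w1.png

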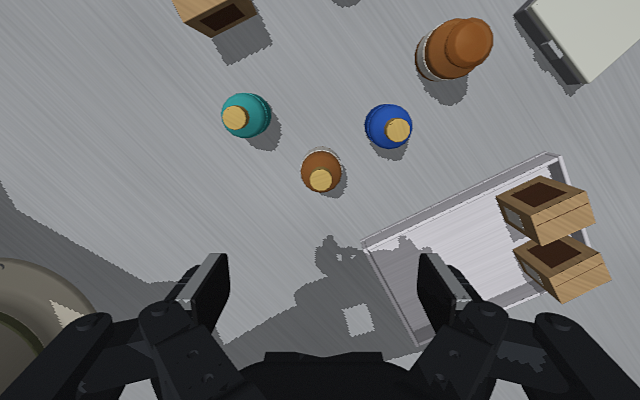

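The wrist view shows the amber bottle at (320,172), with the teal one at (245,117) and the blue one at (387,126). The closing line passes diagonally between them. Descending.

Request:
move_arm --pt "0 0 0 0 -0.3 4.5 1" --pt "0 0 0 0 -0.3 9 1" --pt "0 0 0 0 -0.3 13.5 1" --pt "0 0 0 0 -0.3 17.8 1" --pt "0 0 0 0 -0.3 21.6 1"

```text
time_s: 3.4
position: [0.4663, -0.0919, 0.0137]
tool_rot: [[0.644, 0.765, -0.0], [0.765, -0.644, -0.0], [-0.0, -0.0, -1.0]]
ft_force: [0.9, -0.2, -0.8]
grip_width: 0.0849
gripper_force: 0.0
```

Request:
move_arm --pt "0 0 0 0 0 0 -0.3" --pt "0 0 0 0 0 0 -0.3" --pt "0 0 0 0 0 0 -0.3" --pt "0 0 0 0 0 0 -0.5" --pt "0 0 0 0 0 0 -0.5" --squeeze 30

```text
time_s: 3.9
position: [0.4681, -0.0913, 0.0174]
tool_rot: [[0.642, 0.767, 0.004], [0.767, -0.642, -0.002], [0.001, 0.004, -1.0]]
ft_force: [-2.2, -1.4, 8.8]
grip_width: 0.0432
gripper_force: 31.2
```

Request:
move_arm --pt "0 0 0 0 0 -1 -0.5" --pt "0 0 0 0 0 -3 -0.5" --pt "0 0 0 0 0 -6 -0.5" --pt "0 0 0 0 0 -10 -0.5" --pt "0 0 0 0 0 -14 -0.5"

```text
time_s: 4.4
position: [0.4667, -0.0902, 0.158]
tool_rot: [[0.642, 0.767, 0.001], [0.767, -0.642, -0.0], [0.0, 0.001, -1.0]]
ft_force: [0.9, -0.4, -1.7]
grip_width: 0.0433
gripper_force: 31.0
```

Run:
```python
from h import *
np.set_printoptions(precision=4,suppress=True)
p=env.get_image("wrist");save(p,"w2.png")
s=env.get_image("scene")
# bottle foot: lowest part of amber/label mask near the tool
for d in env.outline_of("bottle_mid",s): print(d["conf"],np.round(d["bbox"]))
print(env.observe()["position"],env.observe()["grip_width"])
print(rel([.50,.31,.154],90))
```

```text
0.95 [273. 205.  17.  38.]
0.93 [271. 132.  15.  33.]
0.65 [310. 173.  16.  33.]
[ 0.4679 -0.0907  0.1585] 0.043039486309926885
(array([ 32.78, -23.27,   0.36]), np.float64(50.066078365416246), np.float64(-39.933921634583754), np.float64(14.684008266539925), 4.55)
```

View pics/w2.png

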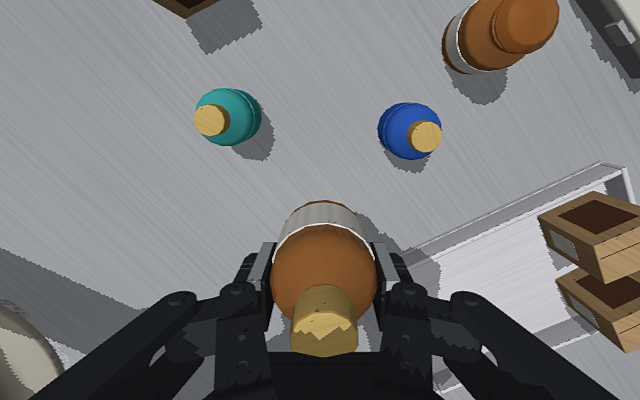

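Request:
move_arm --pt "0 0 0 3.3 -2.3 0 -0.5" --pt "0 0 0 6.6 -4.6 0 -0.5" --pt "0 0 0 9.9 -7.0 0 -0.5" --pt "0 0 0 13.2 -9.3 0 -0.5" --pt "0 0 0 16.4 -11.6 0 -0.5"

```text
time_s: 5.05
position: [0.4827, 0.1115, 0.1548]
tool_rot: [[0.642, 0.767, -0.002], [0.767, -0.642, 0.0], [-0.001, -0.001, -1.0]]
ft_force: [0.3, -0.3, -1.4]
grip_width: 0.0428
gripper_force: 31.0
```

Request:
move_arm --pt "0 0 0 3.3 -2.3 0 -0.5" --pt "0 0 0 6.6 -4.6 0 -0.5" --pt "0 0 0 9.9 -7.0 0 -0.5" --pt "0 0 0 13.2 -9.3 0 -0.5" --pt "0 0 0 16.4 -11.6 0 -0.5"

```text
time_s: 5.55
position: [0.499, 0.3116, 0.1546]
tool_rot: [[0.642, 0.767, -0.002], [0.767, -0.642, -0.001], [-0.002, -0.001, -1.0]]
ft_force: [0.4, -0.4, -1.2]
grip_width: 0.0435
gripper_force: 31.0
```

Run:
```python
from h import *
np.set_printoptions(precision=4,suppress=True)
p=env.get_image("wrist");save(p,"w3.png")
print(env.observe()["position"],env.observe()["grip_width"])
for d in env.tip_of("bottle_tray",p): print(d["conf"],d["pixel"],onz(p,d["pixel"],0))
t=env.get_image("top")
for d in env.tip_of("carton_mid",p): print(d["conf"],d["pixel"],onz(p,d["pixel"],.035))
print(rel([.50,.31,.023]))
```

```text
[0.4989 0.3163 0.1544] 0.042904296840566104
0.91 [361.6, 139.5] [0.5496 0.3191 0.    ]
(array([ 0.07,  0.1 , 13.13]), None, np.float64(-39.85597543580445), np.float64(60.198991378780754), 5.75)
```

View pics/w3.png

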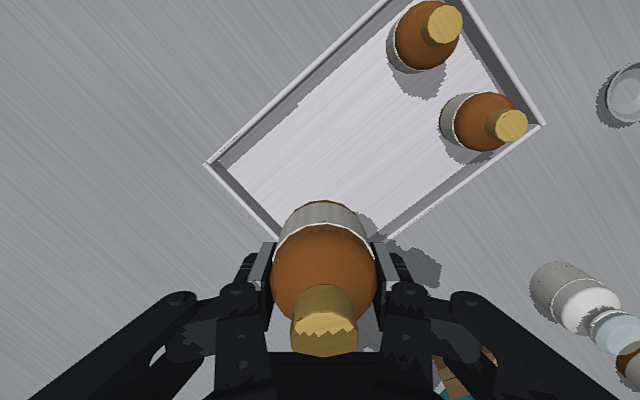

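The view shows the tray with its two bottles at (425,35) and (483,122) and the free space under the tool. Lowering.

Request:
move_arm --pt "0 0 0 0 0 4 -0.5" --pt "0 0 0 0 0 8 -0.5" --pt "0 0 0 0 0 10.5 -0.5" --pt "0 0 0 0 0 12 -0.5" --pt "0 0 0 0 0 12.5 -0.5"

```text
time_s: 6.25
position: [0.499, 0.3083, 0.0286]
tool_rot: [[0.643, 0.766, -0.004], [0.766, -0.643, -0.001], [-0.003, -0.002, -1.0]]
ft_force: [-0.6, -0.2, -1.2]
grip_width: 0.043
gripper_force: 31.0
```

Request:
move_arm --pt "0 0 0 0 0 0.2 -0.5" --pt "0 0 0 0 0 0.3 -0.5" --pt "0 0 0 0 0 0.4 -0.5" --pt "0 0 0 0 0 0.5 -0.5" --pt "0 0 0 0 0 0.5 -0.5"

```text
time_s: 6.75
position: [0.4999, 0.31, 0.0256]
tool_rot: [[0.642, 0.767, 0.0], [0.767, -0.642, 0.0], [0.0, 0.0, -1.0]]
ft_force: [0.0, -0.0, -0.7]
grip_width: 0.0428
gripper_force: 31.0
```

Request:
move_arm --pt "0 0 0 0 0 0.1 -0.5" --pt "0 0 0 0 0 0.2 -0.5" --pt "0 0 0 0 0 0.3 -0.5" --pt "0 0 0 0 0 0.3 -0.5"

```text
time_s: 7.15
position: [0.4999, 0.31, 0.0225]
tool_rot: [[0.642, 0.767, 0.0], [0.767, -0.642, 0.0], [0.0, 0.0, -1.0]]
ft_force: [-0.7, 0.3, 1.6]
grip_width: 0.0429
gripper_force: 31.2
```

Request:
move_arm --pt "0 0 0 0 0 0.1 -0.5" --pt "0 0 0 0 0 0.1 -0.3" --pt "0 0 0 0 0 0.1 0.1" --pt "0 0 0 0 0 0.1 0.5" --pt "0 0 0 0 0 0.1 1"

```text
time_s: 7.65
position: [0.4999, 0.3099, 0.0211]
tool_rot: [[0.642, 0.767, -0.0], [0.767, -0.642, -0.0], [-0.0, -0.0, -1.0]]
ft_force: [0.4, -0.1, -0.1]
grip_width: 0.0742
gripper_force: 0.0
```

Request:
move_arm --pt "0 0 0 0 0 0 1" --pt "0 0 0 0 0 0 1" --pt "0 0 0 0 0 -2 1" --pt "0 0 0 0 0 -6 1" --pt "0 0 0 0 0 -10 1"

```text
time_s: 8.15
position: [0.4995, 0.3098, 0.122]
tool_rot: [[0.642, 0.767, -0.002], [0.767, -0.642, -0.001], [-0.002, -0.001, -1.0]]
ft_force: [0.9, 0.4, 0.8]
grip_width: 0.0856
gripper_force: 0.0
```

Run:
```python
from h import *
np.set_printoptions(precision=4,suppress=True)
p=env.get_image("scene");t=env.get_image("top")
a=cv2.resize(p["color"][130:260,380:510],(500,500),interpolation=cv2.INTER_CUBIC)
cv2.imwrite("pics/b.png",a[:,:,::-1])
for d in env.outline_of("carton_mid",p)[:3]: print(d["conf"],d["bbox"])
# carton: fit box pose to masks in both views
from scipy.optimize import minimize
T=[(t,env.outline_of("carton_mid",t)),(p,env.outline_of("carton_mid",p))]
X0=np.array([.4985,.1,.035]);M=[]
for im,o in T:
    q=proj(im,X0);o=[d for d in o if np.hypot(*(np.array(d["bbox"][:2])-q))<15]
    if o: M.append((im,o[0]["mask"].astype(np.uint8)));print(o[0]["bbox"])
def cost(v):
    c,s=np.cos(v[2]),np.sin(v[2]);e=0
    for im,m in M:
        P=np.array([proj(im,[v[0]+c*x-s*y,v[1]+s*x+c*y,z]) for x in(-.028,.028) for y in(-.019,.019) for z in(0,.07)])
        r=np.zeros((1600,2560),np.uint8);cv2.fillConvexPoly(r,cv2.convexHull(np.round(P*4+1.5).astype(np.int32)),1)
        r=cv2.resize(r.astype(np.float32),(640,400),interpolation=cv2.INTER_AREA)
        e+=np.abs(r-m).sum()/m.sum()
    return e
b=min((minimize(cost,[.4985,.1,np.radians(a)],method="Nelder-Mead",options=dict(initial_simplex=[[.4985,.1,np.radians(a)],[.505,.1,np.radians(a)],[.4985,.108,np.radians(a)],[.4985,.1,np.radians(a+8)]])) for a in(-25,-12,0)),key=lambda r:r.fun)
print(b.x[:2],np.degrees(b.x[2]),b.fun)
print(rel([*b.x[:2],.15],np.degrees(b.x[2])+90))
```

```text
0.93 [352.2, 181.6, 15.5, 34.4]
[274.1, 228.9, 20.5, 27.1]
[352.2, 181.6, 15.5, 34.4]
[0.4994 0.1017] -14.701635454653005 0.4940014692585895
(array([-15.96,  13.35,  -2.92]), np.float64(64.75404595138772), np.float64(-39.94758950326528), np.float64(60.22258020231145), 8.4)
```

View pics/b.png

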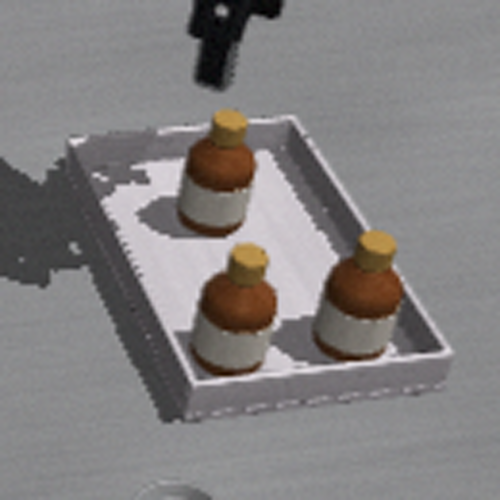

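The bottle stands upright in the tray, at (215,175) in the crop. Next, the carton.

Request:
move_arm --pt "0 0 8 -3.2 2.7 -2.9 1" --pt "0 0 16 -6.4 5.4 -2.9 1" --pt "0 0 24 -9.6 8 -2.9 1" --pt "0 0 32 -12.8 10.7 -2.9 1" --pt "0 0 40 -16 13.4 -2.9 1"

```text
time_s: 8.9
position: [0.499, 0.0997, 0.149]
tool_rot: [[0.986, 0.169, -0.003], [0.169, -0.986, 0.0], [-0.003, -0.001, -1.0]]
ft_force: [0.9, 0.2, -0.7]
grip_width: 0.0855
gripper_force: 0.0
```

Request:
move_arm --pt "0 0 8 0 0 -5 1" --pt "0 0 16 0 0 -6 1" --pt "0 0 24 0 0 -6 1" --pt "0 0 25 0 0 -6 1"

```text
time_s: 9.3
position: [0.4995, 0.1011, 0.2093]
tool_rot: [[0.966, -0.26, -0.002], [-0.26, -0.966, 0.0], [-0.002, 0.0, -1.0]]
ft_force: [0.1, -1.3, -0.3]
grip_width: 0.0854
gripper_force: 0.0
```

Run:
```python
from h import *
np.set_printoptions(precision=4,suppress=True)
p=env.get_image("wrist");save(p,"w4.png")
for d in env.tip_of("carton_mid",p): print(d["conf"],d["pixel"],onz(p,d["pixel"],.035))
o=[d for d in env.outline_of("carton_mid",p)]
for d in o: print(d["conf"],np.round(d["bbox"]))
from scipy.optimize import minimize
q=proj(p,[.4994,.1017,.035]);m=min(o,key=lambda d:np.hypot(*(np.array(d["bbox"][:2])-q)))["mask"].astype(np.float32)
def cost(v):
    c,s=np.cos(v[2]),np.sin(v[2])
    P=np.array([proj(p,[v[0]+c*x-s*y,v[1]+s*x+c*y,z]) for x in(-.028,.028) for y in(-.019,.019) for z in(0,.07)])
    r=np.zeros((1600,2560),np.uint8);cv2.fillConvexPoly(r,cv2.convexHull(np.round(P*4+1.5).astype(np.int32)),1)
    return np.abs(cv2.resize(r.astype(np.float32),(640,400),interpolation=cv2.INTER_AREA)-m).sum()/m.sum()
b=minimize(cost,[.4994,.1017,-.25],method="Nelder-Mead",options=dict(initial_simplex=[[.4994,.1017,-.25],[.507,.1017,-.25],[.4994,.108,-.25],[.4994,.1017,-.1]]))
print(b.x[:2],np.degrees(b.x[2]),b.fun)
print(rel([*b.x[:2],.026],np.degrees(b.x[2])+90),env.observe()["position"])
```

```text
0.73 [326. 179.  44.  68.]
[0.497  0.1012] -15.860163870655148 0.025182990357279778
(array([-0.19,  0.06, 18.32]), np.float64(1.095814080044704), np.float64(-104.76434979061045), np.float64(102.89974272198644), 9.45) [0.4995 0.1013 0.2092]
```

View pics/w4.png

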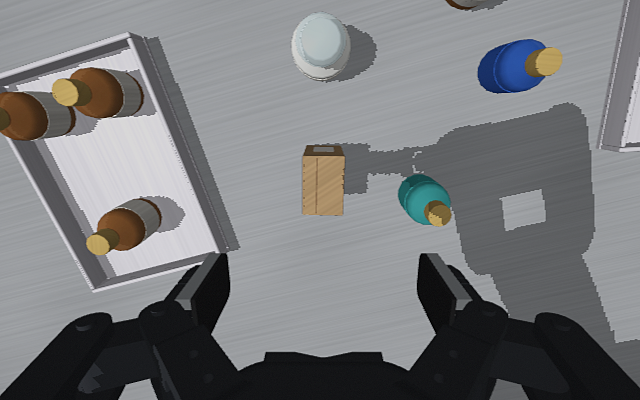

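The carton is at (323,180), upright and aligned with the fingers. Going down to grip it.

Request:
move_arm --pt "0 0 1 -0.2 0 4.5 1" --pt "0 0 1 -0.2 0 9 1" --pt "0 0 1 -0.2 0 13 1" --pt "0 0 1 -0.2 0 16.5 1" --pt "0 0 1 -0.2 0 18.7 1"

```text
time_s: 9.95
position: [0.4965, 0.1019, 0.0204]
tool_rot: [[0.962, -0.272, -0.004], [-0.272, -0.962, 0.0], [-0.004, 0.001, -1.0]]
ft_force: [0.4, -0.2, 0.1]
grip_width: 0.0853
gripper_force: 0.0
```

Request:
move_arm --pt "0 0 0 0 0 0 0.1" --pt "0 0 0 0 0 0 -0.3" --pt "0 0 0 0 0 0 -0.5" --pt "0 0 0 0 0 0 -0.6" --pt "0 0 0 0 0 0 -0.6" --squeeze 25

```text
time_s: 10.45
position: [0.4987, 0.1018, 0.0246]
tool_rot: [[0.962, -0.274, 0.003], [-0.274, -0.962, -0.0], [0.003, -0.001, -1.0]]
ft_force: [0.3, 0.9, 6.6]
grip_width: 0.0378
gripper_force: 26.7
```

Request:
move_arm --pt "0 0 0 0 0 0 -0.6" --pt "0 0 0 0 0 -1 -0.6" --pt "0 0 0 0 0 -4 -0.6" --pt "0 0 0 0 0 -9 -0.6" --pt "0 0 0 0 0 -14 -0.6"

```text
time_s: 10.95
position: [0.4972, 0.1018, 0.1656]
tool_rot: [[0.962, -0.275, -0.001], [-0.275, -0.962, 0.0], [-0.001, 0.0, -1.0]]
ft_force: [0.7, -0.1, -0.8]
grip_width: 0.0379
gripper_force: 25.8
```

Run:
```python
from h import *
s=env.observe();print(s["position"],s["grip_width"],s["gripper_force"],rel([.499,-.287,.165],78))
```

```text
[0.4972056  0.10176195 0.16556289] 0.03793238583629902 25.815819203853607 (array([10.85, 37.33,  0.05]), np.float64(-3.9413173794249587), np.float64(-105.94131737942493), np.float64(104.12146379171803), 10.95)
```

Request:
move_arm --pt "0 0 0 1.2 4.2 0 -0.6" --pt "0 0 0 2.4 8.4 0 -0.6" --pt "0 0 0 3.6 12.6 0 -0.6" --pt "0 0 0 4.8 16.8 0 -0.6" --pt "0 0 0 6 21 0 -0.6"

```text
time_s: 11.45
position: [0.4974, -0.1183, 0.1643]
tool_rot: [[0.962, -0.275, 0.001], [-0.275, -0.962, -0.0], [0.001, 0.0, -1.0]]
ft_force: [1.4, -0.2, -0.3]
grip_width: 0.0374
gripper_force: 25.9
```

Request:
move_arm --pt "0 0 -1 1.2 4.1 0 -0.6" --pt "0 0 -2 2.4 8.2 0 -0.6" --pt "0 0 -3 3.6 12.3 0 -0.6" --pt "0 0 -4 4.8 16.3 0 -0.6" --pt "0 0 -4 4.8 16.3 0 -0.6"

```text
time_s: 11.95
position: [0.4987, -0.2911, 0.1637]
tool_rot: [[0.978, -0.211, 0.001], [-0.211, -0.978, -0.002], [0.001, 0.002, -1.0]]
ft_force: [-0.4, 0.7, -0.7]
grip_width: 0.0377
gripper_force: 25.9
```

Run:
```python
from h import *
np.set_printoptions(precision=4,suppress=True)
p=env.get_image("wrist");save(p,"w5.png");q=env.get_image("top")
for im in (p,q):
    for d in env.tip_of("carton_tray",im): print(d["conf"],d["pixel"],onz(im,d["pixel"],0))
print(env.observe()["position"],rel([.499,-.287,.0305],78))
```

```text
0.65 [319.0, 130.2] [ 0.5439 -0.2974  0.    ]
0.76 [436.4, 206.4] [ 0.5522 -0.3017  0.    ]
[ 0.4992 -0.2855  0.1638] (array([ 0.02,  0.15, 13.33]), np.float64(0.09333566247005365), np.float64(-101.90666433752995), np.float64(60.341101760007525), 12.15)
```

View pics/w5.png

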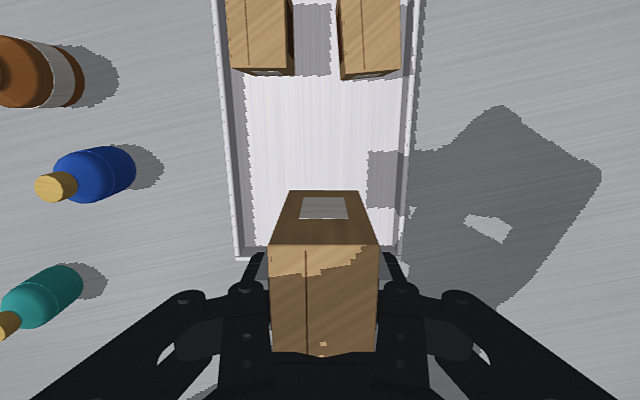

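The carton is held square to the tray. The stored cartons are at (260,40) and (370,40), and the free floor is under the tool. Lowering.

Request:
move_arm --pt "0 0 0 0 0.1 4 -0.6" --pt "0 0 0 0 0.1 8 -0.6" --pt "0 0 0 0 0.1 11 -0.6" --pt "0 0 0 0 0.1 12.5 -0.6" --pt "0 0 0 0 0.1 12.9 -0.6"

```text
time_s: 12.65
position: [0.4987, -0.2857, 0.0331]
tool_rot: [[0.979, -0.205, -0.002], [-0.205, -0.979, 0.002], [-0.003, -0.002, -1.0]]
ft_force: [0.0, -0.5, -0.8]
grip_width: 0.0377
gripper_force: 25.9
```

Request:
move_arm --pt "0 0 0 0 0 0.1 -0.6" --pt "0 0 0 0 0 0.2 -0.6" --pt "0 0 0 0 0 0.3 -0.6" --pt "0 0 0 0 0 0.3 -0.6"

```text
time_s: 13.05
position: [0.4993, -0.2876, 0.032]
tool_rot: [[0.978, -0.207, 0.001], [-0.207, -0.978, -0.001], [0.001, 0.001, -1.0]]
ft_force: [-0.3, 0.8, -1.6]
grip_width: 0.0378
gripper_force: 25.9
```

Request:
move_arm --pt "0 0 0 0 0 0.1 -0.6" --pt "0 0 0 0 0 0.2 -0.6" --pt "0 0 0 0 0 0.2 -0.6" --pt "0 0 0 0 0 0.2 -0.6"

```text
time_s: 13.45
position: [0.4991, -0.2877, 0.0297]
tool_rot: [[0.978, -0.207, 0.0], [-0.207, -0.978, -0.0], [0.0, 0.0, -1.0]]
ft_force: [-1.6, 1.3, 4.6]
grip_width: 0.0378
gripper_force: 26.3
```

In contact (4.6 N). Releasing and backing off.

Request:
move_arm --pt "0 0 0 0 0 0 -0.3" --pt "0 0 0 0 0 0 0.1" --pt "0 0 0 0 0 0 0.5" --pt "0 0 0 0 0 0 1" --pt "0 0 0 0 0 0 1"

```text
time_s: 13.95
position: [0.4991, -0.2875, 0.0292]
tool_rot: [[0.978, -0.207, -0.0], [-0.207, -0.978, 0.0], [-0.0, -0.0, -1.0]]
ft_force: [0.6, -0.7, -0.1]
grip_width: 0.085
gripper_force: 0.0
```

Request:
move_arm --pt "0 0 0 0 0 0 1" --pt "0 0 0 0 0 -2 1" --pt "0 0 0 0 0 -6 1" --pt "0 0 0 0 0 -11 1" --pt "0 0 0 0 0 -15 1"

```text
time_s: 14.45
position: [0.4992, -0.2876, 0.1819]
tool_rot: [[0.978, -0.207, 0.001], [-0.207, -0.978, -0.001], [0.001, 0.001, -1.0]]
ft_force: [0.2, -0.2, 0.0]
grip_width: 0.085
gripper_force: 0.0
```

Run:
```python
from h import *
p=env.get_image("scene");save(p,"end.png",(120,100,520,300),2);print(env.observe()["ft_force"],env.observe()["position"])
```

```text
[ 1.01898913 -2.09476504  5.70946492] [ 0.500961   -0.28902413  0.18842753]
```

View pics/end.png

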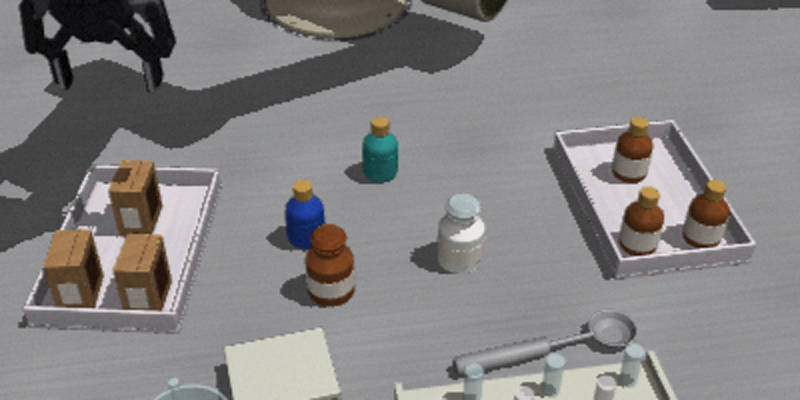

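The end view shows the carton upright in the left-hand tray at (135,198) and the bottle upright in the right-hand tray at (633,150). The look-alikes haven't moved and the gripper is clear. Handing in.

```bash
python3 -c "
from rig import env
print(env.close_job())"
```

```text
the job is handed in; nothing more can be done
None
```

The amber bottle and the carton each stand upright in the free half of their matching trays, and the job was handed in after about 14.5 s with the gripper clear; no verdict came back.

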